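Put up the claw tray on the lathe stand and park the centre on it

ROBOT

A 6-joint arm with a two-finger parallel gripper is mounted at the origin on the work surface. World frame = base frame: x ahead of the robot, y to its left, z up, the work surface at z = 0. Lengths are in m, angles in rad, forces in N, time in s.
With the tool pointing down it reaches from about 0.35 to 0.85 m from the base axis. Payload 8.1 kg.
Tool frame: the origin (TCP) lies on the mounting face of the last link; the fingertips stand 186 mm ahead of it and the grasp point (between the pads) lies 167 mm ahead of it; z points along the fingers, y is the line along which they close (so a half turn about z gives the same grasp; the last joint's range is limited). The gripper opens to 93 mm and grips with 3 to 60 N. Pads are 15 mm wide; open, the fingers measure 128 mm over their backs; the gripper's body (75 mm by 188 mm) begins 65 mm behind the grasp point.
Start: joints at [1.116, 0.13, 1.488, -0, 1.523, -0.085], TCP at [0.217, 0.559, 0.405] pointing down, gripper open.
Joint ranges: [-2.96, 2.96], [-0.89, 2.26], [0.02, 2.5], [-1.34, 4.48], [0, 2.73], [-2.66, 2.66]. Speed limits (rad/s): [2.39, 2.39, 2.79, 3.14, 3.14, 3.14].

INTERFACE

Orientations are given as a rotation vector (axis times angle).
In Python, from plant import read_state, read_camera, camera_params, close_job gives the robot as it stands. The module is installed in compiled form; this text tells all that it offers.
- The arm moves only by the tool servo_tool, never from a script. Its argument "increments" is a list of rows, each an object with "slide": the shift along the tool's x, y, z in mm, a list of three; "dr": the turn, a rotation vector about the tool's x, y, z in rad, a list of three; "jaw": the closure, from 0 (fully open) to 1 (shut). In form: [{"slide": [x, y, z], "dr": [ax, ay, az], "jaw": jaw}, ...]. A call has 1 to 20 rows; each row is the pose to reach, as a shift and turn from the pose commanded when the call began, along the tool's axes at that moment; what a row does not reach only later rows make up. A row lasts 1/10 s, in which the tool goes at most 50 mm and 8.59 degrees, less where a joint would pass 70% of its speed; a pose out of reach is approached as far as the arm can. A call with a gripper value outside its range is refused whole. The fingers move at their own pace and stop on an object; "force" is the grip in N (left out, the last holds). Time passes only in rows, so rows that repeat a pose let the fingers close. It gives the time, the measured TCP pose, the force, the opening and the grip force at its end, in the units of the state.
- read_state(): the state, without advancing time (a new reading comes with each control period).
- read_camera(name): name is "scene" or "side" or "wrist"; returns (picture, depth): 400x640x3 uint8, red, green, blue; 400x640 float32, m along the optical axis (not along the pixel's ray), 0 where there is no reading.
- camera_params(name): a dict with "fx", "fy", "cx", "cy" (pixels), "rvec" (rotation vector, rad) and "tvec" (3), from world to camera coordinates, as OpenCV has them. Camera axes: x right, y down, z forward; pixel columns grow to the right and rows downward; lengths in m; the calibration is good to about 2 mm. A picture is of the moment at which its call begins: read the wrist's pose just before it. camera_params takes no time and is no camera call; for the wrist camera it gives the pose at the moment of the call.
- close_job(): hands the job in; it is judged then, once.
The state is a dict: "t": time; "q": joint angles; "dq": joint speeds; "joint_torque": joint torques, N m; "tool_pos": TCP position; "orientation": TCP orientation; "force": force on the tool from outside, world axes, zero at the start; "wrist_torque": the same for the moment, N m; "opening": finger opening in m; "gripper_force": force on a finger pad.
Only numpy, scipy, OpenCV 4.12 (cv2) and the standard library are available. Lean on these libraries where they do the work, as an engineer would, in place of code of your own. Each camera call takes 0.05 s, during which the arm holds its last target. There are 200 camera calls.

TASK

Hook the aluminium tray that has claws on its back strap into the two slots just above the small sliding stop on the slotted upright, and press it down firmly until it is fully home and has driven the stop down. Then stand the pointed steel lathe centre upright, point up, on the tray's open front part. Leave the other things on the bench, the look-alike tray without claws included, where they are.

Things in the scene. Friction and masses are not known exactly. Their poses are not given: they have to be found in the camera images.
- upright: Fixed stand: dark steel channel 60 mm wide, 305 tall, open behind; front sheet 4 mm thick. Origin: centre of the sheet's front face at bench height; x points through the sheet, away from the robot, z up; turned up to 0.4 rad. Base plate 150 x 160 x 8 mm reaches 20 mm in front of the face. Five slots on the centre line, 12 wide, 26 high, lower edges at z = 60, 110, 160, 210, 260 mm.
- slot_low (a point): Middle of the lower edge, at the front face, of the slot just above the stop (z = 160 mm). The tray's lower claw goes in here, its upper claw in the slot 50 mm higher. Axes as the upright.
- shelf_edge (a point): Middle of the lower front edge of the fixed plywood shelf on top of the upright: 70 mm out from the face, underside at z = 305 mm, 18 mm thick, 260 mm wide, jars on it up to z = 395 mm. It hangs over the slots: the hand must come in under it slanting, about 35 to 45 degrees from vertical, fingers pointing down and towards the sheet.
- seat (a point): Point on the upright's front face, centre line, 130 mm above the bench: the lower rear edge of the tray's strap (tray_foot) comes here when the tray is fully home. Axes as the upright.
- slide (a joint): Bright steel sliding stop, 30 mm wide, on the front face below the 160 mm slot. Value in m: 0 = up (its top at z = 138 mm), grows as it is pushed down, end at 0.010; starts at 0 to 0.002. About 12 N of friction holds it: the tray alone does not push it down but rests on it 6 to 8 mm too high. It stays where pushed. The tray's plate pushes on it; with the tray fully home it reads about 0.008.
- slide_top (a point): Centre of the top of the sliding stop, 7 mm in front of the upright's face; the stop reaches 13 mm out.
- tray: Loose aluminium tray WITH claws, 0.4 kg, standing on its plate. Origin: centre of the plate's underside; x towards strap and claws, z up. Plate 130 (x) x 90 x 4 mm. Strap at x = 59 to 65 mm, 30 mm wide, 100 tall. Hook it square, underside 142 to 148 mm above the bench (145 best), push in until the strap meets the face, press straight down: home is about 130 mm. Let go, it droops up to 0.05 rad.
- tray_rib (a point): Place to grasp the tray: on its upright rib, 10 mm thick across y, on the centre line in front of the strap, x = 0 to 59 mm, z = 4 to 64 mm. This point is at tray x = 22, z = 45 mm. Nothing else on the tray is narrow enough to grip from above.
- claw_low (a point): Root of the lower claw: on the strap's rear face, underside of the neck (tray x = 65, z = 30 mm); the upper claw is the same 50 mm higher. Claws are 7 mm thick, on the centre line. Neck 6.5 mm long, 8 mm high; then a hook 5 mm thick reaching 12 mm below the neck's underside. Hooked over the 4 mm sheet there is 2.5 mm of play.
- tray_foot (a point): Lower rear edge of the tray's strap on the centre line (tray x = 65 mm, z = 0).
- tray_pad (a point): Middle of the open, flat front part of the tray's plate, on its upper face (tray x = -35 mm, z = 4 mm). The open part is x = -65 to 0 mm, 90 mm wide.
- centre: Loose steel lathe centre, 0.25 kg: a plain cylinder 32 mm in diameter and 45 mm tall with a cone on top, 65 mm tall in all, standing point up. Origin: centre of its flat foot.
- screw_tray: Look-alike loose tray of the same size and metal but with no claws, only two screw holes in its strap. Origin and axes as the tray. Leave it.
- finial: Loose turned wooden finial with a waist and a round top, 40 mm in diameter, 68 mm tall. Origin: centre of its foot. Leave it.
- wax_jar: Loose wax jar, 60 mm in diameter, 85 mm tall. Origin: centre of its underside. Leave it.
- rule: Loose flat steel rule, 160 (x) x 26 x 4 mm. Origin: centre of its underside. Leave it.
- gouge: Loose gouge with a dark wooden handle lying flat, 260 mm long along its x, under 40 mm tall. Leave it.
- chuck: Loose heavy steel lathe chuck, 110 mm in diameter, 61 mm tall, 2.4 kg. Origin: centre of its underside. Leave it.
Mind the look-alikes: they are no part of the job. Leave any blue or pink look-alike of the tray alone.

How it is judged:
By the outcome, as a careful person would: the job done as asked, in the order asked, and still so for the second after the job is handed in, with the robot touching nothing.
It also fails if it takes over 64 s, if anything falls off the work surface, if the arm or the gripper's body presses on something with over 40 N, if the wrist force passes 120 N, or if a joint passes its speed limit or range.

## Working session

There is one attempt and no reset: what is moved stays moved. The work goes in short steps, Python scripts to look and compute and a tool call to move; the robot and the scene stay as the last step left them, time stands still between calls to the robot, and variables do not carry over. Pictures are saved under pics/ and viewed, at most 10 in all, crops included, and the job is handed in when it is done.

Besides the shell and the picture viewer there is one more tool, called after "Call:" by a JSON object that holds its "name" and its "arguments", one argument or row to a line. servo_tool: Moves the arm, as the interface text tells. Its arguments: {"type":"object","properties":{"increments":{"type":"array"},"force":{"type":"number"}},"required":["increments"]}

```bash
mkdir -p pics
cat > h.py <<'E'
import numpy as np, cv2
from scipy.spatial.transform import Rotation as R
from plant import *
def grab(n):
    p=camera_params(n); im,d=read_camera(n); return im,d,p
def save(n,f):
    im,d,p=grab(n); cv2.imwrite(f'pics/{f}.png',im[:,:,::-1]); np.savez(f'pics/{f}.npz',im=im,d=d,**{k:np.array(v) for k,v in p.items()})
def load(f): return np.load(f'pics/{f}.npz')
def cloud(z):
    d=z['d']; v,u=np.indices(d.shape)
    c=np.stack([(u-z['cx'])/z['fx']*d,(v-z['cy'])/z['fy']*d,d],-1)
    return (c-z['tvec'])@R.from_rotvec(z['rvec']).as_matrix()
E
python3 - <<'E'
from h import *
save('scene','s0');save('side','d0')
s=read_state();print(s['t'],s['tool_pos'],s['orientation'])
a=cv2.imread('pics/s0.png');b=cv2.imread('pics/d0.png')
for n in('s0','d0'):
    z=load(n);print(n,-R.from_rotvec(z['rvec']).as_matrix().T@z['tvec'])
E
```

```text
0.1 [0.21677058 0.55924502 0.40374683] [-5.77532409e-01 -3.08761528e+00  2.63819458e-03]
s0 [1.42822048 0.02035798 1.31519429]
d0 [ 0.01099837 -1.00540062  0.89797274]
```

View pics/s0.png

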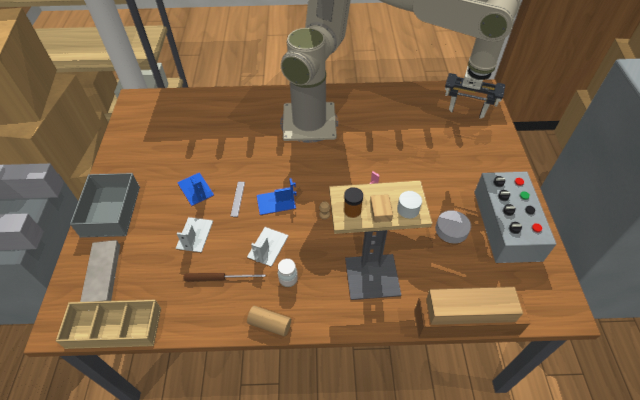

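View pics/d0.png

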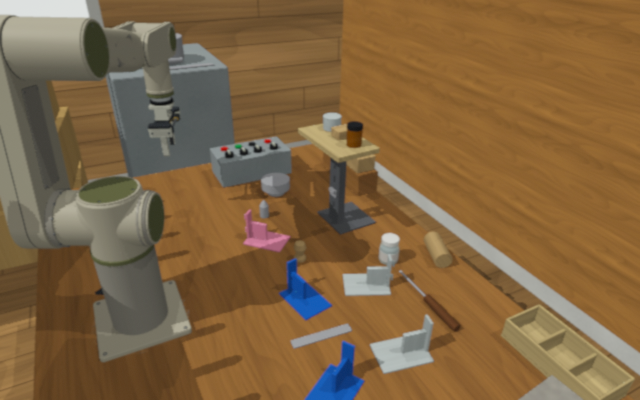

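Silver trays: scene (195,234) and (268,246), which are side (402,350) and (368,282). Blue and pink ones are decoys. The lathe centre is probably at side (264,209), hidden by the shelf in the scene view. I'll enlarge these to find the claws.

Run:
```python
from h import *
a=cv2.imread('pics/s0.png');b=cv2.imread('pics/d0.png')
r=lambda i,s:cv2.resize(i,s,interpolation=cv2.INTER_CUBIC)
A=r(a[205:285,160:310],(400,213)); A2=r(a[215:300,340:410],(250,300))
B=r(b[250:375,330:450],(400,417-30)); C=r(b[165:265,220:380],(400,250))
D=np.zeros((600,800,3),np.uint8)
D[:213,:400]=A; D[213:600,:400]=B; D[:250,400:]=C; D[260:560,400:650]=A2
cv2.imwrite('pics/c0.png',D)
z=load('s0');P=cloud(z);z2=load('d0');P2=cloud(z2)
for p in[(195,245),(268,246),(275,250),(380,193)]:print('s',p,P[p[1],p[0]].round(3))
for p in[(264,209),(264,214),(400,355),(365,288),(428,333),(388,272),(336,185),(348,218),(336,150)]:print('d',p,P2[p[1],p[0]].round(3))
```

```text
s (195, 245) [ 0.598 -0.397  0.001]
s (268, 246) [ 0.618 -0.147  0.013]
s (275, 250) [ 0.628 -0.124  0.003]
s (380, 193) [0.646 0.197 0.319]
d (264, 209) [0.47  0.313 0.037]
d (264, 214) [0.469 0.313 0.017]
d (400, 355) [ 0.544 -0.413  0.003]
d (365, 288) [ 0.598 -0.164 -0.001]
d (428, 333) [ 0.606 -0.431  0.066]
d (388, 272) [ 0.658 -0.187  0.054]
d (336, 185) [0.679 0.171 0.155]
d (348, 218) [0.735 0.174 0.006]
d (336, 150) [0.636 0.103 0.321]
```

View pics/c0.png

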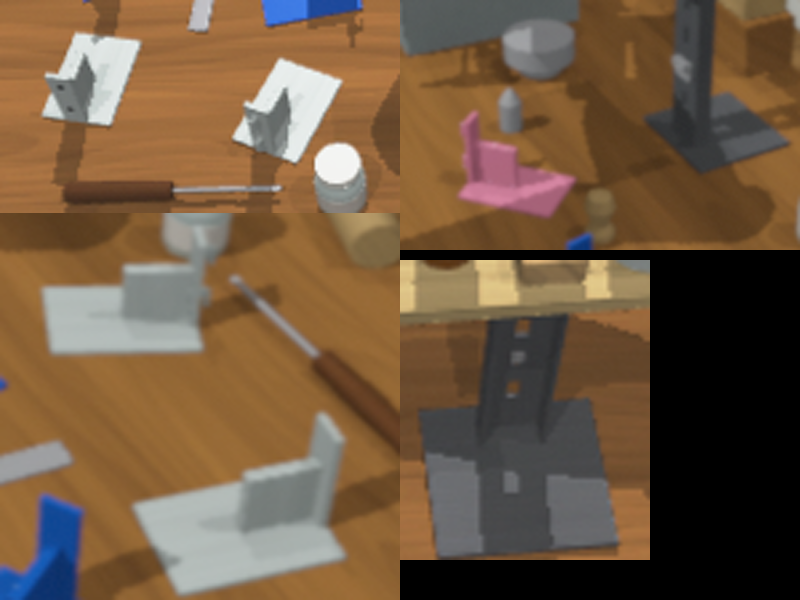

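The tray at scene (195,234) has two screw holes, so it is the look-alike. The one at (268,246) shows a claw behind its strap in the side view at (391,273), so it is the target. The lathe centre is the grey pointed object at side (264,209), and the stop is at side (335,180). Next I'll fit poses.

```bash
cat > fit.py <<'E'
from h import *
from scipy.optimize import minimize
def pts(n):
    z=load(n);P=cloud(z);im=z['im'].astype(int);ok=z['d']>0
    return P,im,ok
def grey(im,lo=90,tol=22): return (im.max(-1)-im.min(-1)<tol)&(im.mean(-1)>lo)
E
python3 - <<'E'
from fit import *
for n in('s0','d0'):
    P,im,ok=pts(n)
    m=ok&grey(im)&(abs(P[...,0]-.62)<.11)&(abs(P[...,1]+.16)<.10)&(P[...,2]<.12)
    # exclude jar
    q=P[m]; print(n,len(q), q.min(0).round(3),q.max(0).round(3))
    pl=q[(q[:,2]<.012)]
    lab=pl[np.hypot(*(pl[:,:2]-np.array([.61,-.15])).T)<.09]
    r=cv2.minAreaRect((lab[:,:2]*1000).astype(np.float32));print('plate',r,lab[:,2].mean(), len(lab))
    hi=q[(q[:,2]>.02)&(q[:,2]<.06)]; hi=hi[np.hypot(*(hi[:,:2]-np.array([.62,-.16])).T)<.08]
    c=hi.mean(0);u,s,v=np.linalg.svd(hi[:,:2]-c[:2]);print('rib',c,v[0],s[:2])
    st=q[q[:,2]>.07];print('strap',st.mean(0), len(st))
    # centre
    m=ok&grey(im,70,30)&(np.hypot(P[...,0]-.48,P[...,1]-.313)<.04)&(P[...,2]>.01)&(P[...,2]<.08)
    q=P[m];print('centre',len(q), q.mean(0).round(4) if len(q) else 0, q.max(0).round(4) if len(q) else 0,q.min(0).round(4) if len(q) else 0)
    # upright base
    m=ok&(im.max(-1)<130)&(np.ptp(im,axis=-1)<25)&(abs(P[...,2]-.008)<.006)&(abs(P[...,0]-.72)<.15)&(abs(P[...,1]-.19)<.13)
    q=P[m];print('base',len(q),cv2.minAreaRect((q[:,:2]*1000).astype(np.float32)))
    # face
    m=ok&(P[...,2]>.03)&(P[...,2]<.27)&(abs(P[...,0]-.68)<.08)&(abs(P[...,1]-.19)<.06)
    q=P[m];print('post',len(q),q.min(0).round(3),q.max(0).round(3))
    if n=='d0':
        np.save('post.npy',q)
        for z0 in(.05,.1,.15,.2):
            k=q[abs(q[:,2]-z0)<.008];k=k[np.argsort(k[:,1])];print(z0,k[::max(1,len(k)//12),:2].round(3).tolist())
E
```

```text
s0 1003 [ 0.531 -0.254 -0.005] [ 0.73  -0.061  0.103]
plate ((610.6011352539062, -149.8268280029297), (91.36622619628906, 134.6047821044922), 65.693359375) 0.0036396945715317305 651
rib [ 0.65193435 -0.16556596  0.04097437] [ 0.90518773 -0.42501198] [0.27186351 0.0719843 ]
strap [ 0.69640109 -0.1276351   0.08616012] 129
centre 0 0 0 0
base 1852 ((736.3145141601562, 191.35052490234375), (152.50619506835938, 160.3033447265625), 3.198957920074463)
post 589 [0.677 0.158 0.03 ] [0.712 0.22  0.221]
d0 1558 [ 0.532 -0.259 -0.004] [ 0.73  -0.06   0.102]
plate ((612.0459594726562, -152.18869018554688), (96.10679626464844, 138.6197967529297), 64.98043823242188) 0.0026564948988338317 765
rib [ 0.6370631  -0.16944517  0.03989116] [ 0.88811207 -0.45962696] [0.34221427 0.05815289]
strap [ 0.69607021 -0.1251586   0.08275967] 157
centre 100 [0.4706 0.3205 0.0372] [0.4862 0.3353 0.0669] [0.4581 0.3104 0.0124]
base 767 ((731.911376953125, 188.70767211914062), (151.14366149902344, 165.17034912109375), 3.2679789066314697)
post 865 [0.664 0.154 0.03 ] [0.709 0.223 0.246]
0.05 [[0.678, 0.155], [0.679, 0.157], [0.7, 0.158], [0.688, 0.159], [0.685, 0.161], [0.682, 0.162], [0.679, 0.164], [0.678, 0.17], [0.681, 0.175], [0.681, 0.183], [0.677, 0.189], [0.681, 0.196], [0.679, 0.2], [0.68, 0.211], [0.678, 0.214]]
0.1 [[0.687, 0.154], [0.701, 0.157], [0.698, 0.158], [0.682, 0.159], [0.691, 0.16], [0.707, 0.161], [0.68, 0.162], [0.689, 0.165], [0.68, 0.168], [0.679, 0.175], [0.679, 0.181], [0.682, 0.193], [0.68, 0.204], [0.675, 0.21]]
0.15 [[0.686, 0.155], [0.68, 0.158], [0.696, 0.16], [0.693, 0.161], [0.682, 0.162], [0.679, 0.163], [0.676, 0.172], [0.681, 0.181], [0.681, 0.187], [0.679, 0.192], [0.678, 0.204], [0.695, 0.214], [0.697, 0.218]]
0.2 [[0.702, 0.154], [0.681, 0.157], [0.694, 0.159], [0.705, 0.16], [0.687, 0.161], [0.685, 0.163], [0.681, 0.17], [0.682, 0.179], [0.679, 0.187], [0.681, 0.198], [0.68, 0.203], [0.678, 0.213]]
```

```bash
cat >> h.py <<'E'
def tool(yaw,tilt,flip=1):
    "tool z slanted by tilt (deg) from down towards heading yaw; y across"
    z=np.array([np.sin(tilt)*np.cos(yaw),np.sin(tilt)*np.sin(yaw),-np.cos(tilt)])
    y=flip*np.array([-np.sin(yaw),np.cos(yaw),0]); return np.stack([np.cross(y,z),y,z],1)
def inc(p,T):
    s=read_state();C=R.from_rotvec(s['orientation'])
    print('slide',(1000*C.inv().apply(np.array(p)-s['tool_pos'])).round(1),'dr',(C.inv()*R.from_matrix(T)).as_rotvec().round(4))
    print('t',round(s['t'],2),'tcp',np.round(s['tool_pos'],4))
def tcp(g,T,back=.167): return np.array(g)-back*T[:,2]
E
python3 - <<'E'
from h import *
print(R.from_rotvec(read_state()['orientation']).as_matrix().round(2))
d=np.deg2rad
for f in(1,-1):
    T=tool(d(-25),d(40),f);inc(np.array(tcp([.631,-.160,.045],T,.30))+[0,0,.03],T)
E
```

```text
[[-0.93  0.36 -0.  ]
 [ 0.36  0.93 -0.  ]
 [ 0.   -0.   -1.  ]]
slide [-453.8 -507.9   99.8] dr [ 0.0216 -0.6979  0.0644]
t 0.1 tcp [0.2168 0.5592 0.4037]
slide [-453.8 -507.9   99.8] dr [ 1.0529  0.0325 -2.8927]
t 0.1 tcp [0.2168 0.5592 0.4037]
```

Call:
{"name": "servo_tool", "arguments": {
  "increments": [
    {"slide":[-454,-508,0],"dr":[0,0,0],"jaw":0.5},
    {"slide":[-454,-508,0],"dr":[0,0,0],"jaw":0.5},
    {"slide":[-454,-508,0],"dr":[0,0,0],"jaw":0.5},
    {"slide":[-454,-508,0],"dr":[0,0,0],"jaw":0.5},
    {"slide":[-454,-508,0],"dr":[0,0,0],"jaw":0.5},
    {"slide":[-454,-508,0],"dr":[0,0,0],"jaw":0.5},
    {"slide":[-454,-508,100],"dr":[0.02,-0.7,0.064],"jaw":0.5},
    {"slide":[-454,-508,100],"dr":[0.02,-0.7,0.064],"jaw":0.5},
    {"slide":[-454,-508,100],"dr":[0.02,-0.7,0.064],"jaw":0.5},
    {"slide":[-454,-508,100],"dr":[0.02,-0.7,0.064],"jaw":0.5},
    {"slide":[-454,-508,100],"dr":[0.02,-0.7,0.064],"jaw":0.5},
    {"slide":[-454,-508,100],"dr":[0.02,-0.7,0.064],"jaw":0.5},
    {"slide":[-454,-508,100],"dr":[0.02,-0.7,0.064],"jaw":0.5},
    {"slide":[-454,-508,100],"dr":[0.02,-0.7,0.064],"jaw":0.5},
    {"slide":[-454,-508,100],"dr":[0.02,-0.7,0.064],"jaw":0.5},
    {"slide":[-454,-508,100],"dr":[0.02,-0.7,0.064],"jaw":0.5},
    {"slide":[-454,-508,100],"dr":[0.02,-0.7,0.064],"jaw":0.5},
    {"slide":[-454,-508,100],"dr":[0.02,-0.7,0.064],"jaw":0.5},
    {"slide":[-454,-508,100],"dr":[0.02,-0.7,0.064],"jaw":0.5},
    {"slide":[-454,-508,100],"dr":[0.02,-0.7,0.064],"jaw":0.5}
  ]
}}

```text
t: 2.1
tool_pos: [0.4567, -0.0772, 0.3052]
orientation: [0.528, 2.392, -0.189]
force: [0.3, -0.3, -0.1]
opening: 0.0464
gripper_force: 0.0
```

Run:
```python
from h import *
d=np.deg2rad
T=tool(d(-25),d(40));inc(np.array(tcp([.631,-.160,.045],T,.30))+[0,0,.03],T)
save('wrist','w1')
P=cloud(load('w1'));print(P[::80,::107].round(3)[...,2])
```

```text
slide [ 0.1 -1.3  0.4] dr [0.0045 0.0029 0.0002]
t 2.1 tcp [ 0.4567 -0.0772  0.3052]
[[-0.     0.     0.    -0.    -0.002 -0.   ]
 [-0.001 -0.001 -0.001  0.003 -0.001 -0.   ]
 [-0.     0.004 -0.     0.005  0.008 -0.001]
 [ 0.026  0.076 -0.     0.099  0.084 -0.348]
 [ 0.216  0.218  0.217 -0.127  0.218  0.218]]
```

View pics/w1.png

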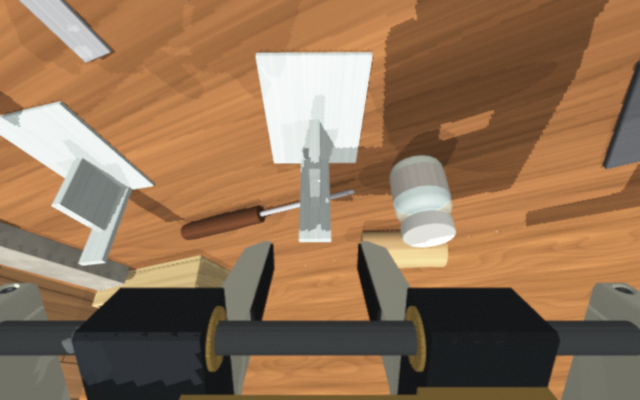

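Wrist view: the tray is ahead between the fingers, plate at (315,110), strap's rear face at (315,195) with claws showing at (317,180). The look-alike, at left, is clear. I'll refine the pose.

Run:
```python
from fit import *
P,im,ok=pts('w1');z=load('w1');print('cam',-R.from_rotvec(z['rvec']).as_matrix().T@z['tvec'])
m=ok&grey(im,90,30)&(np.hypot(P[...,0]-.61,P[...,1]+.15)<.1); m[:,395:]=False; m[242:]=False; m[:,:240]=False
q=P[m]
pl=q[(q[:,2]<.010)&(q[:,2]>.0005)];r=cv2.minAreaRect((pl[:,:2]*1000).astype(np.float32));print('plate',r,np.median(pl[:,2]))
st=q[(q[:,2]>.06)];c=st.mean(0);print('strap',len(st),c)
v=np.array([np.cos(np.deg2rad(-25)),np.sin(np.deg2rad(-25))]);n=np.array([-v[1],v[0]]);o=np.array([.611,-.151])
for lo,hi in((.01,.03),(.03,.06),(.06,.09),(.09,.11)):
    k=q[(q[:,2]>lo)&(q[:,2]<hi)]
    if len(k):print(lo,len(k),'x',np.percentile((k[:,:2]-o)@v,[2,50,98]).round(4),'y',np.percentile((k[:,:2]-o)@n,[2,50,98]).round(4),k[:,2].max())
pu=(pl[:,:2]-o)@v;pw=(pl[:,:2]-o)@n;print('pl x',np.percentile(pu,[1,99]),'y',np.percentile(pw,[1,99]))
```

```text
cam [ 0.41170655 -0.0560796   0.23543044]
plate ((609.9494018554688, -148.44288635253906), (90.07478332519531, 132.03326416015625), 65.4124526977539) 0.003380736349429479
strap 1586 [ 0.65503075 -0.16912497  0.07717028]
0.01 415 x [-0.0028  0.0563  0.0581] y [-0.0121  0.0017  0.0165] 0.02991057542916409
0.03 758 x [-0.0028  0.0564  0.0582] y [-0.0118  0.0017  0.0167] 0.05996870195768044
0.06 1206 x [-0.0017  0.0565  0.0581] y [-0.0117  0.0025  0.0159] 0.08992587955680004
0.09 379 x [0.056  0.0574 0.063 ] y [-0.012   0.0026  0.0166] 0.10008612194981464
pl x [-0.06721223  0.05993059] y [-0.04232612  0.04590855]
```

Run:
```python
from h import *
d=np.deg2rad
T=tool(d(-24.6),d(40))
inc(tcp([.6297,-.1571,.045],T,.267),T);inc(tcp([.6297,-.1571,.045],T),T)
```

```text
slide [21.4 -0.5 54.6] dr [-0.0003  0.0027 -0.0054]
t 2.15 tcp [ 0.4566 -0.0774  0.3051]
slide [ 21.7  -0.5 154.6] dr [-0.0003  0.0027 -0.0054]
t 2.15 tcp [ 0.4566 -0.0774  0.3051]
```

Call:
{"name": "servo_tool", "arguments": {
  "increments": [
    {"slide":[21.5,-0.5,40],"dr":[0,0.003,-0.005],"jaw":0.5},
    {"slide":[21.5,-0.5,70],"dr":[0,0.003,-0.005],"jaw":0.5},
    {"slide":[21.5,-0.5,100],"dr":[0,0.003,-0.005],"jaw":0.5},
    {"slide":[21.5,-0.5,130],"dr":[0,0.003,-0.005],"jaw":0.5},
    {"slide":[21.5,-0.5,154.5],"dr":[0,0.003,-0.005],"jaw":0.5},
    {"slide":[21.5,-0.5,154.5],"dr":[0,0.003,-0.005],"jaw":0.5},
    {"slide":[21.5,-0.5,154.5],"dr":[0,0.003,-0.005],"jaw":0.95},
    {"slide":[21.5,-0.5,154.5],"dr":[0,0.003,-0.005],"jaw":0.95},
    {"slide":[21.5,-0.5,154.5],"dr":[0,0.003,-0.005],"jaw":0.95},
    {"slide":[21.5,-0.5,154.5],"dr":[0,0.003,-0.005],"jaw":0.95},
    {"slide":[21.5,-0.5,154.5],"dr":[0,0.003,-0.005],"jaw":0.95},
    {"slide":[21.5,-0.5,154.5],"dr":[0,0.003,-0.005],"jaw":0.95},
    {"slide":[21.5,-0.5,154.5],"dr":[0,0.003,-0.005],"jaw":0.95}
  ],
  "force": 55
}}

```text
t: 3.45
tool_pos: [0.5322, -0.1134, 0.1737]
orientation: [0.525, 2.395, -0.191]
force: [-6.8, 3.1, 7.7]
opening: 0.0098
gripper_force: 55.0
```

Run:
```python
from h import *
s=read_state();C=R.from_rotvec(s['orientation']).as_matrix()
print(s['tool_pos']+.167*C[:,2],C.round(4),s['opening'],s['gripper_force'],s['force'])
# up 100mm world; then upright staging
d=np.deg2rad
print(C.T@[0,0,100])
```

```text
[ 0.62976802 -0.15826135  0.04583244] [[-6.955e-01  4.181e-01  5.844e-01]
 [ 3.202e-01  9.084e-01 -2.689e-01]
 [-6.433e-01  1.000e-04 -7.656e-01]] 0.009838436527704369 55.00320911407471 [-6.78264101  3.10490828  7.6965182 ]
[-6.43288441e+01  1.47708072e-02 -7.65623903e+01]
```

Run:
```python
from h import *
d=np.deg2rad
T=tool(d(3.2),d(40))
inc(tcp([.577,.182,.19],T),T)
```

```text
slide [  43.2  236.8 -224.7] dr [-0.3132  0.0007 -0.3732]
t 3.45 tcp [ 0.5322 -0.1134  0.1737]
```

Call:
{"name": "servo_tool", "arguments": {
  "increments": [
    {"slide":[-10,0,-12],"dr":[0,0,0],"jaw":0.95},
    {"slide":[-26,0,-31],"dr":[0,0,0],"jaw":0.95},
    {"slide":[-45,0,-54],"dr":[0,0,0],"jaw":0.95},
    {"slide":[-64,0,-77],"dr":[0,0,0],"jaw":0.95},
    {"slide":[-77,0,-92],"dr":[0,0,0],"jaw":0.95},
    {"slide":[-65,24,-105],"dr":[-0.03,0,-0.037],"jaw":0.95},
    {"slide":[-53,47,-118],"dr":[-0.06,0,-0.075],"jaw":0.95},
    {"slide":[-41,71,-132],"dr":[-0.09,0,-0.11],"jaw":0.95},
    {"slide":[-29,95,-145],"dr":[-0.125,0,-0.15],"jaw":0.95},
    {"slide":[-17,118,-158],"dr":[-0.157,0,-0.187],"jaw":0.95},
    {"slide":[-5,142,-171],"dr":[-0.19,0,-0.224],"jaw":0.95},
    {"slide":[7,166,-185],"dr":[-0.22,0,-0.26],"jaw":0.95},
    {"slide":[19,190,-198],"dr":[-0.25,0,-0.3],"jaw":0.95},
    {"slide":[31,213,-211],"dr":[-0.28,0,-0.336],"jaw":0.95},
    {"slide":[43,237,-224.5],"dr":[-0.313,0,-0.373],"jaw":0.95},
    {"slide":[43,237,-224.5],"dr":[-0.313,0,-0.373],"jaw":0.95},
    {"slide":[43,237,-224.5],"dr":[-0.313,0,-0.373],"jaw":0.95},
    {"slide":[43,237,-224.5],"dr":[-0.313,0,-0.373],"jaw":0.95}
  ]
}}

```text
t: 5.25
tool_pos: [0.4698, 0.1754, 0.3164]
orientation: [-0.067, 2.445, 0.024]
force: [-0.2, 0.7, -4.4]
opening: 0.01
gripper_force: 55.0
```

Run:
```python
from h import *
d=np.deg2rad
T=tool(d(3.2),d(40));inc(tcp([.577,.182,.19],T),T)
save('wrist','w2');save('side','d2');save('scene','s2')
a=cv2.imread('pics/w2.png');b=cv2.imread('pics/d2.png')
D=np.zeros((600,800,3),np.uint8);D[:400,:640]=a
D[400:,:]=0
c=cv2.resize(b[130:250,240:400],(267,200),interpolation=cv2.INTER_CUBIC);D[400:600,:267]=c
cv2.imwrite('pics/c2.png',D)
```

```text
slide [-1.   0.6 -1.2] dr [-0.001  -0.0026 -0.0009]
t 5.25 tcp [0.4698 0.1754 0.3164]
```

View pics/c2.png

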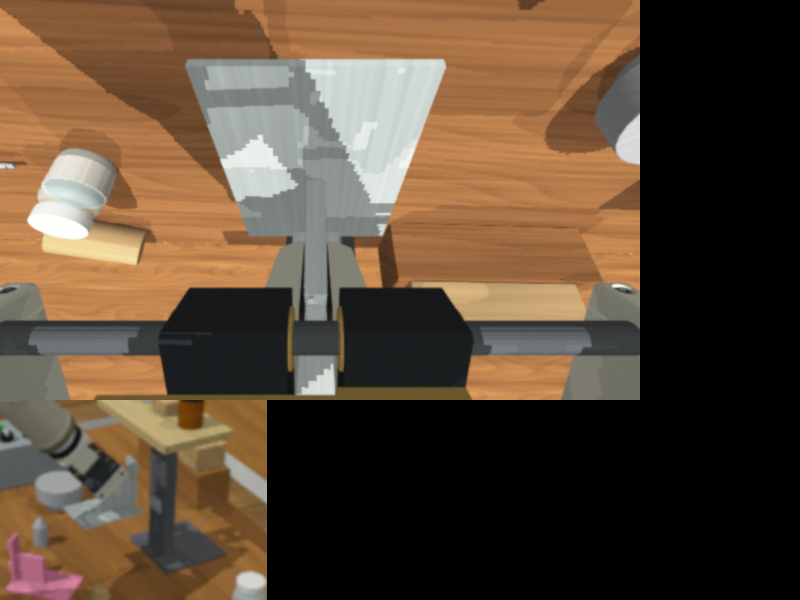

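Run:
```python
from h import *
s=read_state();C=R.from_rotvec(s['orientation']).as_matrix();p=np.array(s['tool_pos'])
k=camera_params('wrist');Rc=R.from_rotvec(k['rvec']).as_matrix();print(k['fx'],k['cx'],k['cy'])
A=Rc@C; b=Rc@p+np.array(k['tvec'])   # cam = A*toolpt + b
d=np.deg2rad;u=np.array([np.cos(.056),np.sin(.056),0]);w=np.array([-u[1],u[0],0]);f=np.array([.68,.188,0])
for g,yaw,t in(([.54,.04,.27],3.2,65),([.53,.06,.25],0,70),([.53,.06,.25],-10,65),([.53,.08,.22],-15,60)):
    T=tool(d(yaw),d(t));q=tcp(g,T);print(g,yaw,t,'tcp',q.round(3))
    for y in(-.03,0,.03):
        o=[]
        for z in(.02,.06,.11,.16,.21,.26):
            c=A@(T.T@(f+w*y+[0,0,z]-q))+b;o.append((int(k['fx']*c[0]/c[2]+k['cx']),int(k['fy']*c[1]/c[2]+k['cy'])))
        print(y,o)
```

```text
329.2443924235828 315.28613202679855 201.59261081290637
[0.54, 0.04, 0.27] 3.2 65 tcp [0.389 0.032 0.341]
-0.03 [(421, 17), (423, 53), (425, 99), (427, 147), (429, 197), (432, 249)]
0 [(450, 17), (452, 53), (454, 99), (457, 147), (460, 197), (463, 249)]
0.03 [(478, 17), (481, 53), (484, 99), (488, 147), (491, 197), (495, 249)]
[0.53, 0.06, 0.25] 0 70 tcp [0.373 0.06  0.307]
-0.03 [(415, 12), (415, 52), (416, 102), (417, 153), (417, 204), (418, 256)]
0 [(446, 11), (446, 51), (447, 101), (448, 152), (449, 204), (450, 257)]
0.03 [(477, 10), (478, 50), (479, 101), (480, 152), (481, 204), (483, 257)]
[0.53, 0.06, 0.25] -10 65 tcp [0.381 0.086 0.321]
-0.03 [(440, 25), (442, 63), (445, 112), (447, 163), (450, 216), (453, 272)]
0 [(473, 20), (475, 59), (479, 109), (482, 161), (486, 216), (490, 273)]
0.03 [(507, 15), (510, 54), (515, 106), (519, 159), (524, 215), (529, 274)]
[0.53, 0.08, 0.22] -15 60 tcp [0.39  0.117 0.304]
-0.03 [(430, 70), (433, 107), (437, 155), (441, 207), (446, 262), (451, 322)]
0 [(462, 64), (466, 102), (472, 151), (478, 204), (484, 262), (491, 324)]
0.03 [(496, 58), (502, 96), (509, 147), (516, 202), (524, 262), (533, 326)]
```

Run:
```python
from h import *
d=np.deg2rad
T=tool(d(-10),d(65));inc(tcp([.53,.06,.25],T),T)
```

```text
slide [ 69.6 -83.9 -63.1] dr [ 0.1825 -0.436   0.1402]
t 5.4 tcp [0.4702 0.1751 0.3168]
```

Call:
{"name": "servo_tool", "arguments": {
  "increments": [
    {"slide":[20,-24,-18],"dr":[0.05,-0.12,0.04],"jaw":0.95},
    {"slide":[45,-54,-40],"dr":[0.1,-0.24,0.08],"jaw":0.95},
    {"slide":[69.6,-84,-63],"dr":[0.182,-0.436,0.14],"jaw":0.95},
    {"slide":[69.6,-84,-63],"dr":[0.182,-0.436,0.14],"jaw":0.95},
    {"slide":[69.6,-84,-63],"dr":[0.182,-0.436,0.14],"jaw":0.95},
    {"slide":[69.6,-84,-63],"dr":[0.182,-0.436,0.14],"jaw":0.95},
    {"slide":[69.6,-84,-63],"dr":[0.182,-0.436,0.14],"jaw":0.95},
    {"slide":[69.6,-84,-63],"dr":[0.182,-0.436,0.14],"jaw":0.95}
  ]
}}

```text
t: 6.2
tool_pos: [0.4028, 0.0978, 0.3806]
orientation: [0.182, 2.044, -0.116]
force: [-0.3, 0.4, -3.3]
opening: 0.0101
gripper_force: 55.0
```

Run:
```python
from h import *
d=np.deg2rad
T=tool(d(-10),d(65));inc(tcp([.53,.06,.25],T),T)
s=read_state();np.savez('pics/st3.npz',p=s['tool_pos'],o=s['orientation'])
save('wrist','w3')
a=cv2.imread('pics/w3.png')
D=np.zeros((600,800,3),np.uint8)
D[:,:400]=cv2.resize(a[0:300,400:600],(400,600),interpolation=cv2.INTER_CUBIC)
D[:250,400:]=cv2.resize(a,(400,250));cv2.imwrite('pics/c3.png',D)
```

```text
slide [ 62.2 -15.   10.5] dr [-0.0068 -0.0427  0.0009]
t 6.2 tcp [0.4028 0.0978 0.3806]
```

View pics/c3.png

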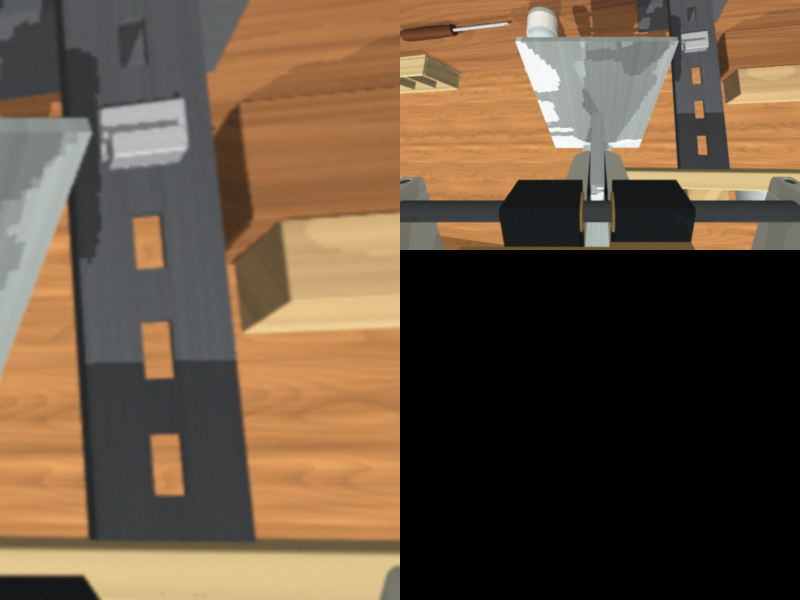

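```bash
cat > up.py <<'E'
from h import *
from scipy.optimize import least_squares
z=load('w3');P=cloud(z);im=z['im'].astype(int)
sub=cv2.resize(z['im'][90:260,455:505],None,fx=8,fy=8,interpolation=cv2.INTER_CUBIC).astype(int)
m=((sub[...,0]-sub[...,2])>45).astype(np.uint8)
cs,_=cv2.findContours(m,cv2.RETR_EXTERNAL,cv2.CHAIN_APPROX_NONE)
out=[]
for c in cs:
    a=cv2.contourArea(c)/64
    if 150<a<700:
        M=cv2.moments(c);out.append((M['m01']/M['m00']/8+90-.44,M['m10']/M['m00']/8+455-.44,a))
out.sort();print(np.round(out,2))
K=np.array([[z['fx'],0,z['cx']],[0,z['fy'],z['cy']],[0,0,1.]])
def face(p,y,zz):
    c,s=np.cos(p[2]),np.sin(p[2]);return np.stack([p[0]-s*y,p[1]+c*y,zz+0*y],-1)
def proj(X): return cv2.projectPoints(np.atleast_2d(X).astype(float),z['rvec'],z['tvec'],K,None)[0][:,0]
# face plane from depth
mm=(z['d']>0)&(im.max(-1)<115)&(np.ptp(im,axis=-1)<30)&(abs(P[...,0]-.68)<.03)&(abs(P[...,1]-.188)<.028)&(P[...,2]>.14)&(P[...,2]<.29)
q=P[mm];A=np.c_[q[:,1],q[:,2],np.ones(len(q))];
for _ in range(3):
    c=np.linalg.lstsq(A,q[:,0],rcond=None)[0];r=q[:,0]-A@c;k=abs(r)<.003;q=q[k];A=A[k]
print('plane',len(q),c,'x at .188,.16:',c@[.188,.16,1],'yaw',-np.arctan(c[0]))
E
python3 - <<'E'
from up import *
sl=[(.173,out[0]),(.223,out[1]),(.273,out[2])] if len(out)==3 else None
if sl:
    def f(p):
        # hole centroid through 4mm sheet: use mean of front/back
        e=[]
        for zz,o in sl: e+=list((proj(face(p,np.array([0.]),zz)+np.array([.002*np.cos(p[2]),.002*np.sin(p[2]),0]))[0]-[o[1],o[0]]))
        return e+[(p[0]-c@[p[1],.2,1])/.001,(p[2]+np.arctan(c[0]))/.02]
    s=least_squares(f,[.68,.188,.056]);print(s.x,np.round(s.fun,2))
E
```

```text
[[120.89 473.67 366.85]
 [174.82 478.29 412.62]
 [232.04 483.15 466.98]]
plane 10195 [-5.16822170e-02  6.26794819e-04  6.91250461e-01] x at .188,.16: 0.6816344916702297 yaw 0.051636275320716074
[0.68118847 0.19008854 0.05163628] [ 0.06  0.42  0.01  0.47 -0.    0.62 -0.36 -0.  ]
```

Run:
```python
from fit import *
for n in('w2','w3'):
    P,im,ok=pts(n);z=load(n)
    if n=='w3': s=np.load('pics/st3.npz');p,o=s['p'],s['o']
    else: p,o=np.array([.4698,.1754,.3164]),None
    if o is None:  o=R.from_matrix(tool(np.deg2rad(3.2),np.deg2rad(40)))*R.from_rotvec([.001,.0026,.0009])
    else: o=R.from_rotvec(o)
    Q=(P-p)@o.as_matrix()
    # nominal tray frame in tool: 40deg
    a=np.deg2rad(40);ex=np.array([-np.cos(a),0,np.sin(a)]);ez=np.array([-np.sin(a),0,-np.cos(a)]);ey=np.array([0,1,0])
    O=np.array([0,0,.167])-.022*ex-.045*ez
    X=(Q-O)@np.stack([ex,ey,ez],1)
    m=ok&grey(im,90,40)&(abs(X[...,0])<.08)&(abs(X[...,1])<.06)
    q=X[m];pl=q[(abs(q[:,2]-.004)<.012)&(q[:,0]<.05)]
    for _ in range(4):
        A=np.c_[pl[:,0],pl[:,1],np.ones(len(pl))];c=np.linalg.lstsq(A,pl[:,2],rcond=None)[0];r=pl[:,2]-A@c;pl=pl[abs(r)<.003]
    print(n,len(pl),'plane pitch',c[0].round(4),'roll',c[1].round(4),'z0 top',c[2].round(4))
    r=cv2.minAreaRect((pl[:,:2]*1000).astype(np.float32));print(r)
    f=pl[abs(pl[:,1])<.035];print('front edge',np.percentile(f[:,0],[.3,1]))
    for x in(-.06,-.04,-.02,0.,.02):
        k=pl[abs(pl[:,0]-x)<.004];print(x,np.percentile(k[:,1],[.5,99.5]).round(4),k[:,1].min().round(4),k[:,1].max().round(4))
    st=q[(q[:,2]>.068)&(q[:,0]>.045)];print('strap',len(st),np.median(st,0) if len(st) else '')
    rb=q[(q[:,2]>.03)&(q[:,2]<.064)&(q[:,0]<.05)];print('rib x min,y',np.percentile(rb[:,0],1),np.percentile(rb[:,1],[2,98]),rb[:,2].max())
```

```text
w2 32497 plane pitch 0.001 roll -0.0011 z0 top 0.0025
((-8.080413818359375, -0.4850730895996094), (90.8786392211914, 116.10857391357422), 89.94532012939453)
front edge [-0.06560816 -0.06533012]
-0.06 [-0.0452  0.0439] -0.0459 0.0448
-0.04 [-0.0452  0.0439] -0.0459 0.0447
-0.02 [-0.0452  0.0438] -0.0457 0.0443
0.0 [-0.0452  0.044 ] -0.0456 0.0445
0.02 [-0.0452  0.044 ] -0.0456 0.0445
strap 1440 [ 0.05912285 -0.00078141  0.08669333]
rib x min,y -0.0038601423431076673 [-0.01938484  0.01812932] 0.06398004465130401
w3 32442 plane pitch 0.0003 roll -0.0023 z0 top 0.0021
((-8.228069305419922, -0.3267631530761719), (90.69697570800781, 116.4016342163086), 89.99886322021484)
front edge [-0.06591476 -0.06564807]
-0.06 [-0.0449  0.0441] -0.0457 0.045
-0.04 [-0.0449  0.044 ] -0.0457 0.0447
-0.02 [-0.0448  0.044 ] -0.0454 0.0448
0.0 [-0.0448  0.0441] -0.0455 0.0446
0.02 [-0.0448  0.0442] -0.0454 0.0444
strap 1444 [ 0.05886635 -0.00013573  0.0863349 ]
rib x min,y -0.004259367138625596 [-0.01904138  0.01853888] 0.0639277882883208
```

```bash
cat >> h.py <<'E'
U=np.array([np.cos(.0516),np.sin(.0516),0]);W=np.array([-U[1],U[0],0]);F=np.array([.6813,.1901,0])
TU=tool(.0516,np.deg2rad(40))
def hook(gap,z): return tcp(F+U*(-.0425-gap)+W*.0005+np.array([0,0,z+.0467]),TU)
E
python3 - <<'E'
from h import *
inc(hook(.05,.145),TU)
E
```

```text
slide [24.9 95.6 83.7] dr [-0.1846  0.3917 -0.1431]
t 6.25 tcp [0.4028 0.0978 0.3806]
```

Call:
{"name": "servo_tool", "arguments": {
  "increments": [
    {"slide":[8,30,10],"dr":[-0.06,0.13,-0.05],"jaw":0.95},
    {"slide":[12,50,20],"dr":[-0.12,0.26,-0.1],"jaw":0.95},
    {"slide":[15,60,30],"dr":[-0.18,0.38,-0.14],"jaw":0.95},
    {"slide":[15,60,30],"dr":[-0.18,0.38,-0.14],"jaw":0.95},
    {"slide":[15,60,30],"dr":[-0.18,0.38,-0.14],"jaw":0.95},
    {"slide":[15,60,30],"dr":[-0.18,0.38,-0.14],"jaw":0.95},
    {"slide":[15,60,30],"dr":[-0.18,0.38,-0.14],"jaw":0.95}
  ]
}}

```text
t: 6.95
tool_pos: [0.4328, 0.1529, 0.3543]
orientation: [-0.056, 2.428, 0.017]
force: [-0.2, 0.0, -3.7]
opening: 0.0099
gripper_force: 55.0
```

Run:
```python
from h import *
inc(hook(.05,.145),TU)
```

```text
slide [-15.2  25.3  59. ] dr [-0.0064  0.0154 -0.0034]
t 6.95 tcp [0.4328 0.1529 0.3543]
```

Call:
{"name": "servo_tool", "arguments": {
  "increments": [
    {"slide":[-5,10,25],"dr":[-0.006,0.015,-0.003],"jaw":0.95},
    {"slide":[-15.2,25.3,59],"dr":[-0.006,0.015,-0.003],"jaw":0.95},
    {"slide":[-15.2,25.3,59],"dr":[-0.006,0.015,-0.003],"jaw":0.95},
    {"slide":[-15.2,25.3,59],"dr":[-0.006,0.015,-0.003],"jaw":0.95},
    {"slide":[-15.2,25.3,59],"dr":[-0.006,0.015,-0.003],"jaw":0.95},
    {"slide":[-15.2,25.3,59],"dr":[-0.006,0.015,-0.003],"jaw":0.95}
  ]
}}

```text
t: 7.55
tool_pos: [0.4819, 0.1805, 0.3218]
orientation: [-0.062, 2.44, 0.025]
force: [-1.3, -0.7, -3.4]
opening: 0.01
gripper_force: 55.0
```

Run:
```python
from h import *
inc(hook(.05,.145),TU);inc(hook(.02,.145),TU);inc(hook(-.001,.145),TU)
```

```text
slide [ 1.5 -0.2  1.5] dr [ 0.0014  0.0029 -0.0009]
t 7.55 tcp [0.4819 0.1805 0.3218]
slide [-21.4  -0.3  20.8] dr [ 0.0014  0.0029 -0.0009]
t 7.55 tcp [0.4819 0.1805 0.3218]
slide [-37.4  -0.3  34.4] dr [ 0.0014  0.0029 -0.0009]
t 7.55 tcp [0.4819 0.1805 0.3218]
```

Call:
{"name": "servo_tool", "arguments": {
  "increments": [
    {"slide":[-9,-0.3,9],"dr":[0.001,0.003,-0.001],"jaw":0.95},
    {"slide":[-21.4,-0.3,20.8],"dr":[0.001,0.003,-0.001],"jaw":0.95},
    {"slide":[-21.4,-0.3,20.8],"dr":[0.001,0.003,-0.001],"jaw":0.95},
    {"slide":[-21.4,-0.3,20.8],"dr":[0.001,0.003,-0.001],"jaw":0.95}
  ]
}}

```text
t: 7.95
tool_pos: [0.5115, 0.1817, 0.3186]
orientation: [-0.063, 2.445, 0.022]
force: [0.2, -0.2, -4.2]
opening: 0.0095
gripper_force: 55.0
```

Run:
```python
from h import *
inc(hook(.02,.145),TU);inc(hook(-.0,.145),TU);print(read_state()['force'])
```

```text
slide [-0.8  0.1 -0.7] dr [-0.0003 -0.0024  0.0001]
t 7.95 tcp [0.5115 0.1817 0.3186]
slide [-16.1   0.1  12.1] dr [-0.0003 -0.0024  0.0001]
t 7.95 tcp [0.5115 0.1817 0.3186]
[ 0.20348867 -0.21456641 -4.23866003]
```

Call:
{"name": "servo_tool", "arguments": {
  "increments": [
    {"slide":[-4.5,0.1,2.5],"dr":[0,-0.002,0],"jaw":0.95},
    {"slide":[-8,0.1,5.5],"dr":[0,-0.002,0],"jaw":0.95},
    {"slide":[-11,0.1,8],"dr":[0,-0.002,0],"jaw":0.95},
    {"slide":[-14,0.1,10.3],"dr":[0,-0.002,0],"jaw":0.95},
    {"slide":[-16.1,0.1,12.1],"dr":[0,-0.002,0],"jaw":0.95},
    {"slide":[-16.1,0.1,12.1],"dr":[0,-0.002,0],"jaw":0.95}
  ]
}}

```text
t: 8.55
tool_pos: [0.5318, 0.1832, 0.318]
orientation: [-0.064, 2.446, 0.022]
force: [-5.2, 0.6, -1.0]
opening: 0.0097
gripper_force: 55.0
```

Run:
```python
from h import *
inc(hook(-.0,.145),TU);inc(hook(-.001,.13),TU);s=read_state();print(s['force'],s['wrist_torque'])
save('side','d4');b=cv2.imread('pics/d4.png')
cv2.imwrite('pics/c4.png',cv2.resize(b[130:230,280:390],(770,600),interpolation=cv2.INTER_CUBIC)[:,:])
```

```text
slide [-0.9 -0.3 -1.4] dr [-0.0004 -0.0036  0.0008]
t 8.55 tcp [0.5318 0.1832 0.318 ]
slide [ 7.9 -0.3 10.8] dr [-0.0004 -0.0036  0.0008]
t 8.55 tcp [0.5318 0.1832 0.318 ]
[-5.1545972   0.57156275 -0.98594884] [-0.0133638   0.8257283  -0.10258361]
```

View pics/c4.png

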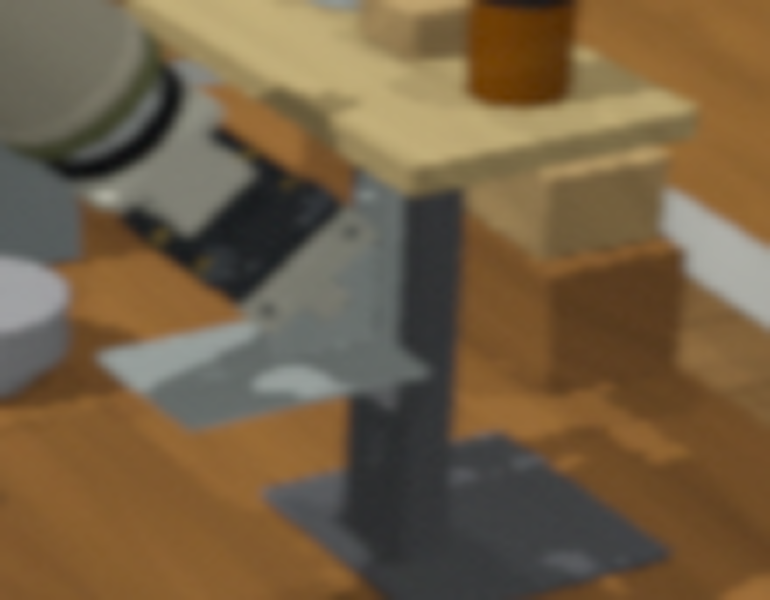

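Call:
{"name": "servo_tool", "arguments": {
  "increments": [
    {"slide":[1.3,0,1.5],"dr":[0,0,0],"jaw":0.95},
    {"slide":[2.6,0,3.1],"dr":[0,0,0],"jaw":0.95},
    {"slide":[3.9,0,4.6],"dr":[0,0,0],"jaw":0.95},
    {"slide":[5.1,0,6.1],"dr":[0,0,0],"jaw":0.95},
    {"slide":[6.4,0,7.7],"dr":[0,0,0],"jaw":0.95},
    {"slide":[7.1,0,8.4],"dr":[0,0,0],"jaw":0.95},
    {"slide":[7.7,0,9.2],"dr":[0,0,0],"jaw":0.95},
    {"slide":[7.7,0,9.2],"dr":[0,0,0],"jaw":0.95}
  ],
  "force": 60
}}

```text
t: 9.4
tool_pos: [0.5316, 0.1834, 0.3093]
orientation: [-0.064, 2.444, 0.022]
force: [-46.0, -7.3, 30.6]
opening: 0.0099
gripper_force: 60.0
```

Run:
```python
from h import *
inc(hook(0,.13),TU);s=read_state();print(s['force'],s['wrist_torque'])
```

```text
slide [ 3.  -0.5  3.6] dr [-0.0006 -0.001   0.0007]
t 9.4 tcp [0.5316 0.1834 0.3093]
[-46.02921974  -7.30467813  30.64422546] [-0.97983143  2.6236205  -0.8731597 ]
```

Call:
{"name": "servo_tool", "arguments": {
  "increments": [
    {"slide":[0.8,0,-0.6],"dr":[0,0,0],"jaw":0.95},
    {"slide":[1.5,0,-1.3],"dr":[0,0,0],"jaw":0.95},
    {"slide":[1.5,0,-1.3],"dr":[0,0,0],"jaw":0.95}
  ]
}}

```text
t: 9.7
tool_pos: [0.5309, 0.1831, 0.3088]
orientation: [-0.064, 2.44, 0.023]
force: [-5.5, -2.7, 7.0]
opening: 0.0094
gripper_force: 60.0
```

Run:
```python
from h import *
inc(hook(0,.13),TU);s=read_state();print(s['force'],s['wrist_torque'])
```

```text
slide [ 2.1 -0.3  3.6] dr [0.0003 0.0023 0.0007]
t 9.7 tcp [0.5309 0.1831 0.3088]
[-5.46155973 -2.74676105  6.98874861] [-0.31652788  0.0913934  -0.30923939]
```

Call:
{"name": "servo_tool", "arguments": {
  "increments": [
    {"slide":[0.7,0,0.6],"dr":[0,0,0],"jaw":0.95},
    {"slide":[1.5,0,1.4],"dr":[0,0,0],"jaw":0.95},
    {"slide":[2.3,0,2.2],"dr":[0,0,0],"jaw":0.95},
    {"slide":[3.1,0,3.0],"dr":[0,0,0],"jaw":0.95},
    {"slide":[3.1,0,3.0],"dr":[0,0,0],"jaw":0.95}
  ]
}}

```text
t: 10.2
tool_pos: [0.5307, 0.1831, 0.3045]
orientation: [-0.064, 2.44, 0.023]
force: [-2.6, -2.0, 5.8]
opening: 0.0095
gripper_force: 60.0
```

Run:
```python
from h import *
inc(hook(0,.13),TU);s=read_state();print(s['force'],s['wrist_torque'])
```

```text
slide [-0.8 -0.3  0.5] dr [0.0004 0.0028 0.0006]
t 10.2 tcp [0.5307 0.1831 0.3045]
[-2.61292831 -2.04164458  5.75052142] [-0.30453347 -0.36056581 -0.25654362]
```

Call:
{"name": "servo_tool", "arguments": {
  "increments": [
    {"slide":[0.7,0,0.7],"dr":[0,0,0],"jaw":0.95},
    {"slide":[1.3,0,1.4],"dr":[0,0,0],"jaw":0.95},
    {"slide":[1.9,0,2.2],"dr":[0,0,0],"jaw":0.95},
    {"slide":[1.9,0,2.2],"dr":[0,0,0],"jaw":0.95}
  ]
}}

```text
t: 10.6
tool_pos: [0.5307, 0.1832, 0.303]
orientation: [-0.064, 2.439, 0.023]
force: [-19.8, -5.2, 20.1]
opening: 0.0093
gripper_force: 60.0
```

Run:
```python
from h import *
inc(hook(0,.13),TU);s=read_state();print(s['force'],s['wrist_torque'])
```

```text
slide [-1.8 -0.4 -0.6] dr [0.0003 0.0037 0.0005]
t 10.6 tcp [0.5307 0.1832 0.303 ]
[-19.7995048  -5.2200396  20.0895535] [-0.77969108  0.31552201 -0.77462731]
```

Call:
{"name": "servo_tool", "arguments": {
  "increments": [
    {"slide":[1.4,0,0.1],"dr":[0,0,0],"jaw":0.95},
    {"slide":[2.1,0,1.0],"dr":[0,0,0],"jaw":0.95},
    {"slide":[2.1,0,1.0],"dr":[0,0,0],"jaw":0.95}
  ]
}}

```text
t: 10.9
tool_pos: [0.5302, 0.1832, 0.3025]
orientation: [-0.063, 2.436, 0.023]
force: [-24.7, -8.2, 28.5]
opening: 0.0101
gripper_force: 60.0
```

Run:
```python
from h import *
inc(hook(0,.13),TU);s=read_state();print(s['force'],s['wrist_torque'])
save('side','d5');save('wrist','w5')
```

```text
slide [-2.4 -0.4 -0.7] dr [0.0004 0.0064 0.0002]
t 10.9 tcp [0.5302 0.1832 0.3025]
[-24.66691615  -8.15733252  28.54769202] [-1.08002547  0.26913803 -1.05034168]
```

Call:
{"name": "servo_tool", "arguments": {
  "increments": [
    {"slide":[-0.9,0,-2.2],"dr":[0,0,0],"jaw":0.95},
    {"slide":[-0.9,0,-2.2],"dr":[0,0,0],"jaw":0.6},
    {"slide":[-0.9,0,-2.2],"dr":[0,0,0],"jaw":0.6},
    {"slide":[-0.9,0,-2.2],"dr":[0,0,0],"jaw":0.6},
    {"slide":[-0.9,0,-2.2],"dr":[0,0,0],"jaw":0.6},
    {"slide":[-0.9,0,-12],"dr":[0,0,0],"jaw":0.6},
    {"slide":[-0.9,0,-32],"dr":[0,0,0],"jaw":0.6},
    {"slide":[-0.9,0,-62],"dr":[0,0,0],"jaw":0.6},
    {"slide":[-0.9,0,-100],"dr":[0,0,0],"jaw":0.6},
    {"slide":[-0.9,0,-140],"dr":[0,0,0],"jaw":0.6},
    {"slide":[-0.9,0,-140],"dr":[0,0,0],"jaw":0.6},
    {"slide":[-0.9,0,-140],"dr":[0,0,0],"jaw":0.6}
  ]
}}

```text
t: 12.2
tool_pos: [0.439, 0.1785, 0.4068]
orientation: [-0.064, 2.442, 0.024]
force: [0.0, -0.7, -1.0]
opening: 0.0372
gripper_force: 0.0
```

Run:
```python
from h import *
s=read_state();print(s['t'],s['force'])
save('side','d6');save('wrist','w6')
a=cv2.imread('pics/w6.png');b=cv2.imread('pics/d6.png')
D=np.zeros((600,800,3),np.uint8);D[:375,:600]=cv2.resize(a,(600,375))
D[375:,:400]=cv2.resize(b[140:220,290:432],(400,225),interpolation=cv2.INTER_CUBIC)
D[375:,400:]=cv2.resize(a[100:212,220:420],(400,225),interpolation=cv2.INTER_CUBIC)
cv2.imwrite('pics/c6.png',D)
for n in('w6','d6'):
    z=load(n);P=cloud(z);X=P-F;u=X@U;w=X@W;im=z['im'].astype(int)
    m=(z['d']>0)&(np.ptp(im,axis=-1)<40)&(im.mean(-1)>90)&(u>-.14)&(u<.0)&(abs(w)<.05)&(P[...,2]>.10)&(P[...,2]<.26)
    q=np.stack([u[m],w[m],P[...,2][m]],1);pl=q[(abs(q[:,2]-.134)<.012)&(abs(q[:,1])>.008)&(q[:,0]<-.02)]
    for _ in range(4):
        A=np.c_[pl[:,0],pl[:,1],np.ones(len(pl))];c=np.linalg.lstsq(A,pl[:,2],rcond=None)[0];pl=pl[abs(pl[:,2]-A@c)<.003]
    print(n,len(pl),c,'top at face',c[2],'at pad',c@[-.1,0,1],'xr',np.percentile(pl[:,0],[.5,99.5]),'yr',np.percentile(pl[:,1],[.5,99.5]),'zmax',q[:,2].max())
```

```text
12.2 [ 0.03242338 -0.67335365 -1.03923086]
w6 7978 [ 0.02290011 -0.00048085  0.13332941] top at face 0.13332941347588861 at pad 0.13103940217509305 xr [-0.1313269  -0.02088518] yr [-0.04397262  0.04524183] zmax 0.25999629327450524
d6 310 [0.02611617 0.00437499 0.13252563] top at face 0.132525631529003 at pad 0.12991401432266333 xr [-0.13446017 -0.02328247] yr [-0.04913697  0.0446457 ] zmax 0.23056751923007707
```

View pics/c6.png

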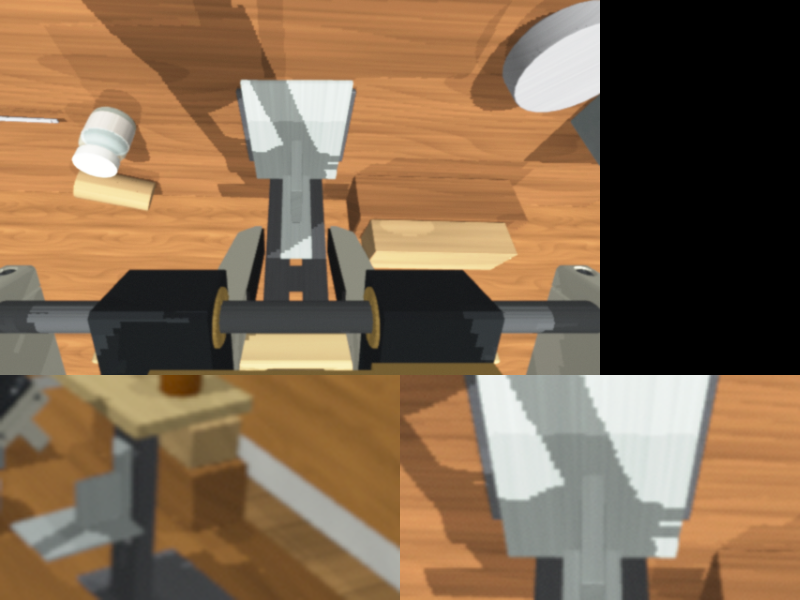

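Plate top at the face is 0.133 m, so the underside is about 0.129: the tray is home, square, drooping 0.023 rad. Next is the lathe centre.

Run:
```python
from h import *
z=load('d0');P=cloud(z);im=z['im'].astype(int)
m=(im[...,0]-im[...,1]>50)&(im[...,2]-im[...,1]>20)&(z['d']>0)
print('pink',np.percentile(P[m],[1,50,99],axis=0).round(3))
d=np.deg2rad
for yaw in(20,35):
    T=tool(d(yaw),d(30));inc(tcp([.472,.322,.03],T,.30)+[0,0,.04],T)
```

```text
pink [[ 0.364  0.121 -0.002]
 [ 0.416  0.184  0.004]
 [ 0.49   0.219  0.065]]
slide [126.8  98.   -9.1] dr [-0.171   0.1693 -0.2433]
t 12.3 tcp [0.4393 0.1783 0.404 ]
slide [114.3  62.4   1.3] dr [-0.3209  0.166  -0.4583]
t 12.3 tcp [0.4393 0.1783 0.404 ]
```

Call:
{"name": "servo_tool", "arguments": {
  "increments": [
    {"slide":[40,22,0],"dr":[-0.1,0.05,-0.14],"jaw":0.3},
    {"slide":[80,44,0],"dr":[-0.2,0.1,-0.28],"jaw":0.3},
    {"slide":[114,62,1],"dr":[-0.321,0.166,-0.458],"jaw":0.3},
    {"slide":[114,62,1],"dr":[-0.321,0.166,-0.458],"jaw":0.3},
    {"slide":[114,62,1],"dr":[-0.321,0.166,-0.458],"jaw":0.3},
    {"slide":[114,62,1],"dr":[-0.321,0.166,-0.458],"jaw":0.3},
    {"slide":[114,62,1],"dr":[-0.321,0.166,-0.458],"jaw":0.3}
  ]
}}

```text
t: 13.0
tool_pos: [0.3501, 0.2353, 0.3311]
orientation: [-0.785, 2.512, 0.211]
force: [0.8, -0.3, 0.6]
opening: 0.0651
gripper_force: 0.0
```

Run:
```python
from h import *
d=np.deg2rad;T=tool(d(35),d(30));inc(tcp([.472,.322,.03],T,.30)+[0,0,.04],T)
save('wrist','w7')
z=load('w7');P=cloud(z);im=z['im'].astype(int)
m=(z['d']>0)&(P[...,2]>.008)&(P[...,2]<.08)&(np.hypot(P[...,0]-.472,P[...,1]-.322)<.04)
m[240:]=False
q=P[m];v,u=np.where(m)
print(len(q),q.min(0).round(4),q.max(0).round(4),'px',u.min(),u.max(),v.min(),v.max(),'mean col',im[m].mean(0))
t=q[q[:,2]>.055];print('tip',t.mean(0).round(4),len(t))
k=q[(q[:,2]<.043)&(q[:,2]>.01)][:,:2]
from scipy.optimize import least_squares
r=least_squares(lambda c:np.hypot(*(k-c).T)-.016,[.472,.325],loss='soft_l1',f_scale=.001);print('cyl',r.x,np.abs(r.fun).mean())
```

```text
slide [1.  1.1 0.9] dr [-0.0027  0.0017 -0.0045]
t 13.0 tcp [0.3501 0.2353 0.3311]
1436 [0.4587 0.3167 0.008 ] [0.4892 0.348  0.0647] px 310 342 146 199 mean col [185.88927577 185.38022284 185.78899721]
tip [0.4728 0.3306 0.0595] 221
cyl [0.47587521 0.33313317] 0.0003151212797959016
```

View pics/w7.png

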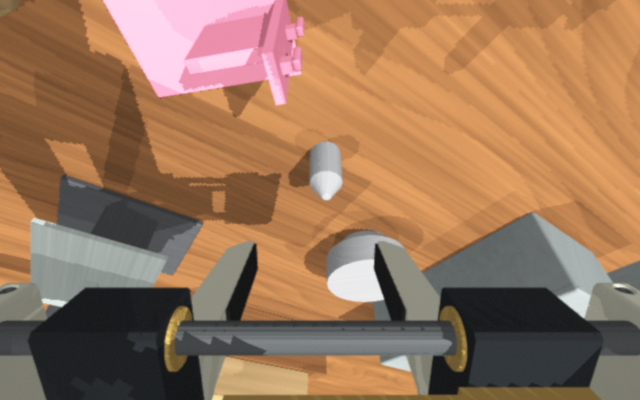

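The lathe centre stands at (325,170), a grey steel cylinder with a cone. The chuck is beyond it at (365,265), the pink tray at (220,45).

Run:
```python
from h import *
z=load('w7');P=cloud(z);g=np.array([.4755,.3325,.028])
r=np.hypot(P[...,0]-g[0],P[...,1]-g[1]);m=(z['d']>0)&(P[...,2]>.015)&(P[...,2]<.2)&(r>.03);m[270:]=False
i=np.argsort(r[m])[:3];print(P[m][i].round(3),r[m][i])
d=np.deg2rad;T=tool(d(35),d(30));inc(tcp(g,T,.267),T);inc(tcp(g,T),T)
```

```text
[[0.413 0.317 0.175]
 [0.413 0.317 0.175]
 [0.413 0.317 0.174]] [0.06439486 0.06439741 0.06455878]
slide [14.6  7.7 74.9] dr [-0.0023  0.0019 -0.0035]
t 13.05 tcp [0.35   0.2354 0.3313]
slide [ 14.8   7.9 174.9] dr [-0.0023  0.0019 -0.0035]
t 13.05 tcp [0.35   0.2354 0.3313]
```

Call:
{"name": "servo_tool", "arguments": {
  "increments": [
    {"slide":[14.6,7.7,40],"dr":[-0.002,0.002,-0.003],"jaw":0.35},
    {"slide":[14.6,7.7,75],"dr":[-0.002,0.002,-0.003],"jaw":0.35},
    {"slide":[14.7,7.8,105],"dr":[-0.002,0.002,-0.003],"jaw":0.35},
    {"slide":[14.8,7.9,135],"dr":[-0.002,0.002,-0.003],"jaw":0.35},
    {"slide":[14.8,7.9,160],"dr":[-0.002,0.002,-0.003],"jaw":0.35},
    {"slide":[14.8,7.9,175],"dr":[-0.002,0.002,-0.003],"jaw":0.35},
    {"slide":[14.8,7.9,175],"dr":[-0.002,0.002,-0.003],"jaw":0.35},
    {"slide":[14.8,7.9,175],"dr":[-0.002,0.002,-0.003],"jaw":0.8},
    {"slide":[14.8,7.9,175],"dr":[-0.002,0.002,-0.003],"jaw":0.8},
    {"slide":[14.8,7.9,175],"dr":[-0.002,0.002,-0.003],"jaw":0.8},
    {"slide":[14.8,7.9,175],"dr":[-0.002,0.002,-0.003],"jaw":0.8},
    {"slide":[14.8,7.9,175],"dr":[-0.002,0.002,-0.003],"jaw":0.8},
    {"slide":[14.8,7.9,175],"dr":[-0.002,0.002,-0.003],"jaw":0.8}
  ],
  "force": 30
}}

```text
t: 14.35
tool_pos: [0.4066, 0.2853, 0.1732]
orientation: [-0.796, 2.51, 0.214]
force: [-5.1, -3.3, 7.6]
opening: 0.0313
gripper_force: 30.0
```

Run:
```python
from h import *
s=read_state();C=R.from_rotvec(s['orientation']).as_matrix()
print('grasp',s['tool_pos']+.167*C[:,2],s['opening'],s['force']);print('up100',C.T@[0,0,100])
d=np.deg2rad;T=tool(.0516,d(30))
g=F+U*-.105+[0,0,.131+.028+.05]
inc(tcp(g,T),T); inc(tcp(g-U*.1,T),T)
```

```text
grasp [0.47498298 0.33347448 0.02868004] 0.031338910473336014 [-5.09009699 -3.31519594  7.63294603]
up100 [-5.00852115e+01 -9.60806761e-03 -8.65532870e+01]
slide [ -99.1 -135.6 -151. ] dr [0.2815 0.001  0.4872]
t 14.35 tcp [0.4066 0.2853 0.1732]
slide [ -25.9  -82.2 -193.4] dr [0.2815 0.001  0.4872]
t 14.35 tcp [0.4066 0.2853 0.1732]
```

Call:
{"name": "servo_tool", "arguments": {
  "increments": [
    {"slide":[-8,0,-14],"dr":[0,0,0],"jaw":0.8},
    {"slide":[-25,0,-43],"dr":[0,0,0],"jaw":0.8},
    {"slide":[-50,0,-86],"dr":[0,0,0],"jaw":0.8},
    {"slide":[-44,-20,-113],"dr":[0.07,0,0.12],"jaw":0.8},
    {"slide":[-38,-41,-140],"dr":[0.14,0,0.24],"jaw":0.8},
    {"slide":[-32,-62,-167],"dr":[0.21,0,0.365],"jaw":0.8},
    {"slide":[-26,-82,-193],"dr":[0.2815,0,0.487],"jaw":0.8},
    {"slide":[-26,-82,-193],"dr":[0.2815,0,0.487],"jaw":0.8},
    {"slide":[-26,-82,-193],"dr":[0.2815,0,0.487],"jaw":0.8},
    {"slide":[-26,-82,-193],"dr":[0.2815,0,0.487],"jaw":0.8}
  ]
}}

```text
t: 15.35
tool_pos: [0.3928, 0.1757, 0.3512]
orientation: [-0.07, 2.62, 0.018]
force: [0.2, -0.2, -2.7]
opening: 0.0318
gripper_force: 30.0
```

Run:
```python
from h import *
d=np.deg2rad;T=tool(.0516,d(30))
for a,h in((-.105,.04),(-.105,.012),(-.105,.002)):
    inc(tcp(F+U*a+W*-.0003+[0,0,.131+.0287+h],T),T)
# held object check
save('wrist','w8');z=load('w8');P=cloud(z)
s=read_state();C=R.from_rotvec(s['orientation']).as_matrix();g=s['tool_pos']+.167*C[:,2];print('g',g,s['force'])
m=(z['d']>0)&(np.linalg.norm(P-g,axis=-1)<.05)
X=P[m]-g;w=X@W;k=abs(w)<.013;X=X[k];k=np.hypot(X[:,0],X[:,1])<.02
print(X[k].min(0).round(4),X[k].max(0).round(4),k.sum())
```

```text
slide [-83.6  -0.9  55.9] dr [ 0.0001 -0.0024  0.0017]
t 15.35 tcp [0.3928 0.1757 0.3512]
slide [-69.6  -0.9  80.2] dr [ 0.0001 -0.0024  0.0017]
t 15.35 tcp [0.3928 0.1757 0.3512]
slide [-64.6  -0.9  88.9] dr [ 0.0001 -0.0024  0.0017]
t 15.35 tcp [0.3928 0.1757 0.3512]
g [0.47580873 0.18002247 0.20615032] [-0.17664933  0.89783317 -2.87501558]
[-0.0164 -0.0134 -0.0292] [0.0049 0.0132 0.0276] 5769
```

Call:
{"name": "servo_tool", "arguments": {
  "increments": [
    {"slide":[-32,-0.5,21],"dr":[0,-0.002,0.002],"jaw":0.8},
    {"slide":[-60,-0.9,40],"dr":[0,-0.002,0.002],"jaw":0.8},
    {"slide":[-83.6,-0.9,56],"dr":[0,-0.002,0.002],"jaw":0.8},
    {"slide":[-83.6,-0.9,56],"dr":[0,-0.002,0.002],"jaw":0.8},
    {"slide":[-76,-0.9,68],"dr":[0,-0.002,0.002],"jaw":0.8},
    {"slide":[-70,-0.9,80],"dr":[0,-0.002,0.002],"jaw":0.8},
    {"slide":[-66.6,-0.9,85.5],"dr":[0,-0.002,0.002],"jaw":0.8},
    {"slide":[-66.6,-0.9,85.5],"dr":[0,-0.002,0.002],"jaw":0.8},
    {"slide":[-66.6,-0.9,85.5],"dr":[0,-0.002,0.002],"jaw":0.8}
  ]
}}

```text
t: 16.3
tool_pos: [0.4932, 0.1798, 0.3115]
orientation: [-0.066, 2.616, 0.018]
force: [0.4, 0.3, -2.5]
opening: 0.0315
gripper_force: 30.0
```

Run:
```python
from h import *
d=np.deg2rad;T=tool(.0516,d(30))
inc(tcp(F+U*-.105+W*-.0003+[0,0,.131+.0287],T),T);print(read_state()['force'])
save('wrist','w9')
z=load('w9');P=cloud(z);X=P-F;u=X@U;w=X@W
m=(z['d']>0)&(u>-.128)&(u<-.06)&(abs(w)>.022)&(abs(w)<.043)&(abs(P[...,2]-.131)<.01)
A=np.c_[u[m],np.ones(m.sum())];c=np.linalg.lstsq(A,P[...,2][m],rcond=None)[0];print('plate',m.sum(),c,c@[-.105,1])
```

```text
slide [3.7 0.2 6.2] dr [-0.0002  0.0015 -0.0012]
t 16.3 tcp [0.4932 0.1798 0.3115]
[ 0.37127213  0.25728865 -2.50248681]
plate 4340 [0.02129015 0.13330234] 0.13106687689765992
```

Call:
{"name": "servo_tool", "arguments": {
  "increments": [
    {"slide":[1.6,0,2.8],"dr":[0,0,0],"jaw":0.8},
    {"slide":[2.6,0,4.4],"dr":[0,0,0],"jaw":0.8},
    {"slide":[3.3,0,5.6],"dr":[0,0,0],"jaw":0.8},
    {"slide":[3.3,0,5.6],"dr":[0,0,0],"jaw":0.8}
  ]
}}

```text
t: 16.75
tool_pos: [0.4936, 0.1797, 0.3052]
orientation: [-0.065, 2.615, 0.018]
force: [0.1, -0.5, -2.7]
opening: 0.0313
gripper_force: 30.0
```

Run:
```python
from h import *
d=np.deg2rad;T=tool(.0516,d(30))
inc(tcp(F+U*-.105+W*-.0003+[0,0,.131+.0287],T),T);print(read_state()['force'])
```

```text
slide [0.9 0.4 0.5] dr [-0.0004  0.0019 -0.0016]
t 16.75 tcp [0.4936 0.1797 0.3052]
[ 0.1066912  -0.49685708 -2.66304151]
```

Call:
{"name": "servo_tool", "arguments": {
  "increments": [
    {"slide":[0.5,0,0.9],"dr":[0,0,0],"jaw":0.8},
    {"slide":[0.7,0,1.2],"dr":[0,0,0],"jaw":0.8},
    {"slide":[0.7,0,1.2],"dr":[0,0,0],"jaw":0.8}
  ]
}}

```text
t: 17.05
tool_pos: [0.4938, 0.1798, 0.3044]
orientation: [-0.065, 2.614, 0.019]
force: [-1.6, 0.4, 2.6]
opening: 0.0314
gripper_force: 30.0
```

Contact made (force went from −2.7 to +2.6 N). Release and back out.

Call:
{"name": "servo_tool", "arguments": {
  "increments": [
    {"slide":[0,0,0],"dr":[0,0,0],"jaw":0.6},
    {"slide":[0,0,0],"dr":[0,0,0],"jaw":0.45},
    {"slide":[0,0,0],"dr":[0,0,0],"jaw":0.4},
    {"slide":[0,0,0],"dr":[0,0,0],"jaw":0.4},
    {"slide":[0,0,-8],"dr":[0,0,0],"jaw":0.4},
    {"slide":[0,0,-24],"dr":[0,0,0],"jaw":0.4},
    {"slide":[0,0,-55],"dr":[0,0,0],"jaw":0.4},
    {"slide":[0,0,-95],"dr":[0,0,0],"jaw":0.4},
    {"slide":[0,0,-140],"dr":[0,0,0],"jaw":0.4},
    {"slide":[0,0,-140],"dr":[0,0,0],"jaw":0.4},
    {"slide":[0,0,-140],"dr":[0,0,0],"jaw":0.4}
  ]
}}

```text
t: 18.15
tool_pos: [0.4231, 0.1763, 0.4271]
orientation: [-0.065, 2.612, 0.02]
force: [-0.4, -0.6, -0.8]
opening: 0.0557
gripper_force: 0.0
```

Run:
```python
from h import *
print(read_state()['force'])
save('side','d10');save('wrist','w10')
a=cv2.imread('pics/w10.png');b=cv2.imread('pics/d10.png')
D=np.zeros((600,800,3),np.uint8);D[:250,:400]=cv2.resize(a,(400,250));D[:250,400:]=cv2.resize(b,(400,250))
D[250:,:400]=cv2.resize(a[60:235,220:420],(400,350),interpolation=cv2.INTER_CUBIC)
D[250:,400:]=cv2.resize(b[120:225,290:410],(400,350),interpolation=cv2.INTER_CUBIC)
cv2.imwrite('pics/c10.png',D)
z=load('w10');P=cloud(z);X=P-F;u=X@U;w=X@W
m=(z['d']>0)&(u>-.128)&(u<-.03)&(abs(w)>.024)&(abs(w)<.043)&(abs(P[...,2]-.131)<.015)
A=np.c_[u[m],w[m],np.ones(m.sum())];c=np.linalg.lstsq(A,P[...,2][m],rcond=None)[0];print('plate',m.sum(),c)
m=(z['d']>0)&(u>-.13)&(u<-.075)&(abs(w)<.022)&(P[...,2]>.14)&(P[...,2]<.22)
k=P[...,2][m];print('tip',k.max(),u[m][k>.185].mean(),w[m][k>.185].mean(),'base u,w',u[m][k<.17].min(),np.percentile(w[m][k<.17],[1,99]))
```

```text
[-0.41742201 -0.55023035 -0.83754704]
plate 2626 [ 0.02877566 -0.00048772  0.13326104]
tip 0.19574525055408512 -0.10877595202025125 -0.0011582692574055881 base u,w -0.12068537573843771 [-0.01658356  0.01425841]
```

View pics/c10.png

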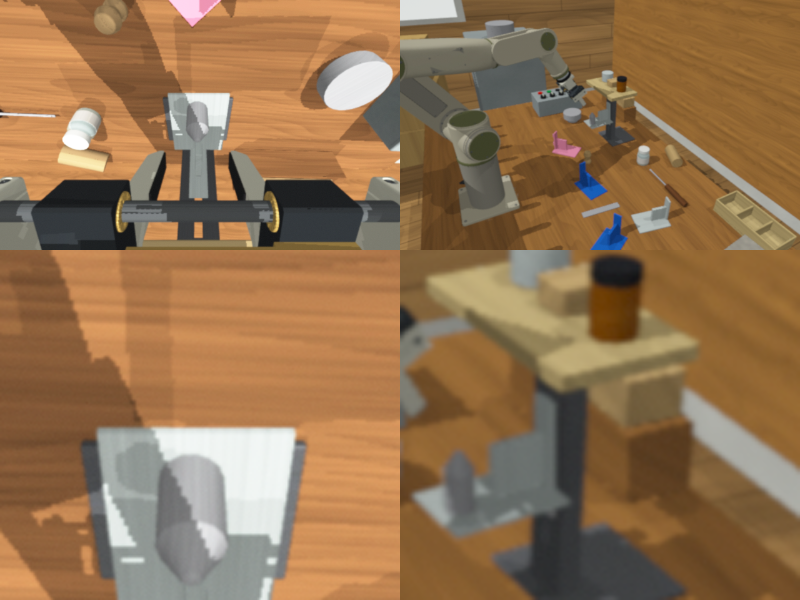

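The lathe centre stands point up on the pad (tip at 0.196 m = 0.131 + 0.065). The tray is home, and the hand is clear.

```bash
python3 -c "
from plant import close_job;print(close_job())"
```

```text
the job is handed in; nothing more can be done
None
```

The clawed tray is hooked in the two slots and pressed home (underside measured about 129 mm), the lathe centre stands point up on its open front part, and I handed the job in at about 18 s; the stop's travel I inferred from the tray height rather than seeing it directly.

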